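# Hold the pressing plate flush on the tilted stage

## Task

Lift the wrench off the two side cheeks of the tilting stage and lay it flat on the bench well clear of the stage. Then take the pressing plate by its grip rail, tilt it to match the slope of the stage face, and press it flush on the face, centred between the cheeks with its long side running up the slope. Finish while still gripping the plate and pressing it firmly against the face; do not shift the stage's tilt or push the cup, offcut or tape measure about.

Things in the scene. Friction and masses are not known exactly. Their poses are not given: they have to be found in the camera images.
- stage_base: Fixed base of the tilting stage: dark steel foot plate 130 (x) x 170 (y) x 12 mm, on it two aluminium side cheeks, 42 (x) x 12 (y) mm each, inner faces at y = -55 and +55 mm, tops 100 mm above the bench, with a round black lock knob outside each (out to y = 77 mm). Origin: centre of the underside, on the bench; z up; its -x side is the high side of the slope, roughly towards the robot.
- stage: The stage's face plate, flat bare aluminium 120 (x) x 100 (y) x 12 mm, between the cheeks; it pivots about its y axis and is locked by strong friction (8 N m). The slope differs from run to run, 11 to 24 degrees, -x side (towards the robot) high. Origin: centre of the upper face, 60 mm above the bench; x runs down the slope, y level from cheek to cheek, z out of the face.
- stage_edge (a point): Middle of the high edge of the stage's face (the edge towards the robot), 60 mm from the face's centre along the stage's -x.
- caul: Pressing plate: plywood plate 100 (x) x 80 (y) x 12 mm with a flat underside, on it a wooden grip rail 60 long (x) x 24 wide (y) mm that rises from 12 to 56 mm above the underside, centred. About 0.22 kg. Starts flat on the bench. Origin: centre of the underside; z towards the rail.
- wrench: Open-ended steel wrench, 189 mm long (y) x 44 mm at the wider head x 11 mm high, lying flat across the tops of the two cheeks, its length along y. The shank in the middle is 18 mm wide and 9 mm thick. Origin: centre of the underside (100 mm above the bench at the start). Free bench to lay it on: about x = 0.47, y = -0.335 m, with its length along x.
- white_cup: White cup, 68 mm across, 56 mm high; bystander. Origin: centre of the underside.
- offcut: Pine offcut block 62 x 110 x 38 mm; bystander. Origin: centre of the underside.
- tape_measure: Yellow and black tape measure 39 x 82 x 66 mm; bystander. Origin: centre of the underside.

How it is judged (in metres and radians):
On the way, in this order (a step that is already met when the one before it is completed fails the run):
1. the wrench is lifted off the cheeks in the gripper (height (world z) of wrench above 0.12 m and contact force between the fingers and wrench above 1 N), for 0.1 s.
2. the wrench lies flat on the bench clear of the stage, let go (height (world z) of wrench below 0.015 m and angle between wrench's own z axis and vertical below 0.15 rad and horizontal distance between wrench and stage_base above 0.15 m and contact force between the fingers and wrench below 0.1 N), for 0.2 s.
3. the pressing plate is picked up (height (world z) of caul above 0.04 m and contact force between the fingers and caul above 1 N), for 0.1 s.
At the end, for the whole second after the job is handed in: The plate is gripped (over 3 N) and pressed on the stage face (over 4 N), at rest, flush within 0.05 rad and 4 mm, centred within 15 mm each way, long side within 0.2 rad of the slope line; the wrench lies flat on the bench over 150 mm from the stage, centre to centre (angle between the z axis of caul and the z axis of stage, either way round below 0.05 rad and angle between the x axis of caul and the x axis of stage, either way round below 0.2 rad and z of caul in the frame of stage between -0.004 and 0.004 m and x of caul in the frame of stage between -0.015 and 0.015 m and y of caul in the frame of stage between -0.015 and 0.015 m and contact force between caul and stage above 4 N and contact force between the fingers and caul above 3 N and linear speed of caul below 0.02 m/s and height (world z) of wrench below 0.015 m and angle between wrench's own z axis and vertical below 0.15 rad and horizontal distance between wrench and stage_base above 0.15 m); the arm keeps its last pose, push and grip.
It fails at once if the stage's tilt is shifted (edge moved over 5 mm) (distance of stage_edge from where it was at the start of the episode above 0.005 m).
It fails at once if the cup, offcut or tape measure is moved over 30 mm (distance of any of white_cup, offcut, tape_measure from where it was at the start of the episode above 0.03 m).
It also fails if it takes over 72 s, if anything falls off the work surface, if the arm or the gripper's body presses on something with over 40 N, if the wrist force passes 120 N, or if a joint passes its speed limit or range.

## Robot

A 6-joint arm with a two-finger parallel gripper is mounted at the origin on the work surface; the furniture and walls round the work are solid. World frame = base frame: x ahead of the robot, y to its left, z up, the work surface at z = 0. Lengths are in m, angles in degrees, forces in N, time in s.
With the tool pointing down it reaches from about 0.4 to 0.825 m from the base axis. Payload 7 kg.
Tool frame: the origin (TCP) lies midway between the tips of the shut fingers; the grasp point (between the pads) lies 19 mm behind it; z points along the fingers, y is the line along which they close (so a half turn about z gives the same grasp; the last joint's range is limited). The gripper opens to 88 mm and grips with 3 to 60 N. Pads are 19 mm wide; open, the fingers measure 130 mm over their backs; the gripper's body (78 mm by 193 mm) begins 47 mm behind the grasp point.
Start: joints at [81.194, 20.546, 0.682, 0, -70.136, -16.507], TCP at [0.289, 0.61, 0.202] pointing down, gripper open.
Joint ranges: [-176.03, 176.03], [-82.01, 121.73], [-58.28, 71.71], [-173.87, 95.51], [-174.79, -0.11], [-173.66, 173.66]. Speed limits (degrees/s): [136.94, 136.94, 172.46, 180, 180, 180].

## Interface

Orientations are given as [roll, pitch, yaw] about the fixed x, y, z axes, in that order (R = Rz(yaw) Ry(pitch) Rx(roll)).
In Python, from plant import r gives the robot as it stands.
- The arm moves only by the tool carry_out, never from a script. Its argument "deltas" is a list of rows, each a list of 3 entries, a list of its own where there are three numbers: the opening, from 0 (shut) to 1 (fully open), then the shift along the tool's x, y, z in mm, then the turn, a rotation vector about the tool's x, y, z in rad. In form: [[gripper, [tx, ty, tz], [rx, ry, rz]], ...]. A call has 1 to 12 rows; each row is the pose to reach, as a shift and turn from the pose commanded when the call began, along the tool's axes at that moment; what a row does not reach only later rows make up. A row lasts 1/10 s, in which the tool goes at most 50 mm and 8.59 degrees, less where a joint would pass 70% of its speed; a pose out of reach is approached as far as the arm can. A call with a gripper value outside its range is refused whole. The fingers move at their own pace and stop on an object; "squeeze" is the grip in N (left out, the last holds). Time passes only in rows, so rows that repeat a pose let the fingers close. It gives the time, the measured TCP pose, the force, the opening and the grip force at its end, in the units of the state.
- r.get_state(): the state, without advancing time (a new reading comes with each control period).
- r.capture(name): name is "side" or "top"; returns (picture, depth): 384x512x3 uint8, red, green, blue; 384x512 float32, m along the optical axis (not along the pixel's ray), 0 where there is no reading.
- r.get_calibration(name): a dict with "fov_y" (degrees; the focal length in pixels is half the picture's height over the tangent of half this angle, whatever the lens; pixels are square), "cx", "cy" (the principal point, pixels), "view" (4x4, takes a point from world to camera coordinates). Camera axes: x right, y down, z forward; pixel columns grow to the right and rows downward; lengths in m; the calibration is good to about 2 mm. A picture is of the moment at which its call begins. get_calibration takes no time and is no camera call.
- r.close_job(): hands the job in; it is judged then, once.
The state is a dict: "time_s": time; "joints": joint angles; "qd": joint speeds; "joint_torque": joint torques, N m; "tcp_pos": TCP position; "eef_rot": TCP orientation; "contact_force": force on the tool from outside, world axes, zero at the start; "moment": the same for the moment, N m; "gripper_width": finger opening in m; "gripper_force": force on a finger pad.
Only numpy, scipy, OpenCV 4.12 (cv2) and the standard library are available. Lean on these libraries where they do the work, as an engineer would, in place of code of your own. Each camera call takes 0.05 s, during which the arm holds its last target. There are 200 camera calls.

## Working session

There is one attempt and no reset: what is moved stays moved. The work goes in short steps, Python scripts to look and compute and a tool call to move; the robot and the scene stay as the last step left them, time stands still between calls to the robot, and variables do not carry over. Pictures are saved under pics/ and viewed, at most 10 in all, crops included, and the job is handed in when it is done.

Besides the shell and the picture viewer there is one more tool, called after "Emit:" by a JSON object that holds its "name" and its "arguments". carry_out: Moves the arm, as the interface text tells. Its arguments: {"type":"object","properties":{"deltas":{"type":"array"},"squeeze":{"type":"number"}},"required":["deltas"]}

```bash
mkdir -p pics; ls
python3 - <<'E'
from plant import r
import cv2,numpy as np
print(r.get_state())
for n in("side","top"):
    p,d=r.capture(n); np.savez(f"{n}0.npz",p=p,d=d)
    cv2.imwrite(f"pics/{n}0.png",p[...,::-1]); c=r.get_calibration(n); print(n,c, (d>0).mean())
E
```

```text
pics
{'time_s': 0.0, 'joints': array([ 8.11915092e+01,  2.05925392e+01,  6.36043279e-01, -1.84228573e-02,
       -7.01357150e+01, -1.65075726e+01]), 'qd': array([ 0.01476046, -0.08201722,  0.04722063, -0.10844571, -0.04547458,
        0.03862283]), 'joint_torque': array([ 1.12585494e-03, -5.82714951e+01,  2.93047857e+01,  6.99664369e+00,
        6.93904716e-03, -1.66024356e-04]), 'tcp_pos': array([0.28844639, 0.60970844, 0.20133283]), 'eef_rot': array([ 1.79906669e+02, -9.59841179e-03, -2.53223295e+01]), 'contact_force': array([0.03002458, 0.95542566, 0.08580449]), 'moment': array([-0.05410517,  0.01726071, -0.01117361]), 'gripper_force': 0.0, 'gripper_width': 0.08758436059410887}
side {'fov_y': 55.78107265742915, 'cx': 254.2879029921513, 'cy': 190.31574543312757, 'view': array([[ 0.94705541, -0.32098628, -0.00733826, -0.48907415],
       [-0.20311102, -0.5812557 , -0.78796429,  0.20769108],
       [ 0.24866032,  0.74773633, -0.61567721,  0.88431027],
       [ 0.        ,  0.        ,  0.        ,  1.        ]])} 0.9960784912109375
top {'fov_y': 54.54583102803572, 'cx': 257.7143289366643, 'cy': 189.89225076114204, 'view': array([[-2.34591215e-02, -9.99724652e-01, -5.37442119e-04,
         6.87523419e-02],
       [-9.91128990e-01,  2.33277577e-02, -1.30840138e-01,
         5.20592871e-01],
       [ 1.30816648e-01, -2.53672023e-03, -9.91403333e-01,
         1.19703630e+00],
       [ 0.00000000e+00,  0.00000000e+00,  0.00000000e+00,
         1.00000000e+00]])} 0.99591064453125
```

View pics/side0.png

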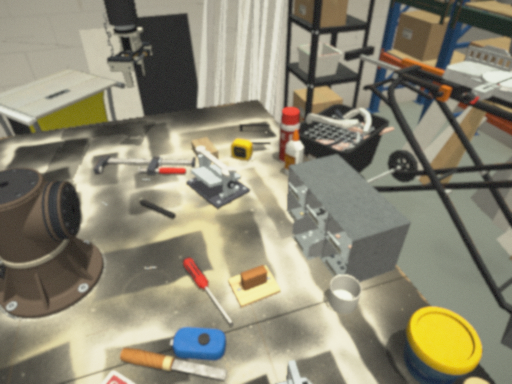

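View pics/top0.png

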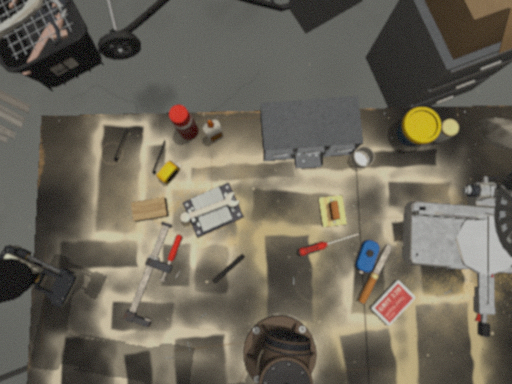

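The side view shows the stage at about (215,178), the caul at (254,284), the cup at (344,290), and the tape measure at (241,148). In the top view, the stage with the wrench is at (213,208), the caul at (332,211), the offcut at (150,209), the tape at (167,172), and the cup at (362,157). Next I'll measure with depth.

```bash
cat > h.py <<'E'
import numpy as np,cv2
from plant import r
def cloud(n,d):
    c=r.get_calibration(n); H,W=d.shape; f=H/2/np.tan(np.radians(c["fov_y"])/2)
    v,u=np.mgrid[:H,:W]; P=np.stack([(u-c["cx"])*d/f,(v-c["cy"])*d/f,d],-1)
    M=np.array(c["view"]); return (P-M[:3,3])@M[:3,:3]
def pix(n,X):
    c=r.get_calibration(n); f=192/np.tan(np.radians(c["fov_y"])/2)
    M=np.array(c["view"]); q=M[:3,:3]@np.array(X)+M[:3,3]; return f*q[0]/q[2]+c["cx"],f*q[1]/q[2]+c["cy"]
E
python3 - <<'E'
from h import *
np.set_printoptions(precision=3,suppress=True,linewidth=200)
t=np.load("top0.npz");P=cloud("top",t["d"]);s=np.load("side0.npz");S=cloud("side",s["d"])
for n,(u,v) in dict(bench=(280,230),stage=(213,208),caul=(325,222),rail=(335,210),off=(150,209),tape=(167,172),cup=(362,152)).items(): print(n,P[v,u])
print("z map stage (mm)");print((P[180:240:3,176:250:4,2]*1000).astype(int))
print("caul");print((P[192:230:2,316:350:2,2]*1000).astype(int))
def crop(p,a,b,c,d,k,n): cv2.imwrite(n,cv2.resize(p[a:b,c:d,::-1],None,fx=k,fy=k,interpolation=cv2.INTER_CUBIC))
a=cv2.resize(t["p"][175:245,170:260],(540,420),interpolation=cv2.INTER_CUBIC)
b=cv2.resize(t["p"][185:235,310:353],(258,300),interpolation=cv2.INTER_CUBIC)
o=np.zeros((420,800,3),np.uint8);o[:,:540]=a;o[:300,542:800]=b
cv2.imwrite("pics/c1.png",o[...,::-1])
E
```

```text
bench [ 0.389 -0.015  0.002]
stage [0.459 0.196 0.108]
caul [ 0.412 -0.165  0.014]
rail [ 0.448 -0.191  0.056]
off [0.467 0.411 0.036]
tape [0.583 0.349 0.066]
cup [ 0.65  -0.306 -0.001]
z map stage (mm)
[[  1   0   1  -1   0  -3   2  -2  -2   0  -7   0   0  -3   0   0   0   0   1]
 [  1  -2  -2   0   0  -1  -3   1  -3   0   0   0   1  12   0   0   0  -1  -1]
 [  3  -1   0  -1   0   3  -4  -2   4  -5  -1  16  13  15  -1  -3   0   1   0]
 [  0   0   0   0  -4  -4   2  -1  -2  45  46  13  12  12  -6   0   2   3  -4]
 [  0  -1  -2   1   0   0  -2  46  49  47  45  49  18   9 109  -3   0  -4   2]
 [ -2   2   0  -2   2  -2  45  48  54  50  49  52 101 109 109   0   0  -1   0]
 [  0  -2   0   2  42  51  51  48  53  55  49  53  12 110  69   0   0  -2   1]
 [ -4  -1  12  10  44  48  48  53  50  55  56 108 105 107 108 110   1  -2   1]
 [  0   3  14  13   9  58  54  54  59 110 109 108 107 109 113 110  -1   1  -1]
 [  0   0  11  13  25  59  54 103 109 105 106  62  61  14  24  12  -1  -6  -7]
 [  0   4   0 103  69 107 110 109 104  57  65  60  67  68  23   8  12   0   0]
 [ -3   0 106 111 105 107 1
[... 1016 characters left out ...]
-2 -2  7 13 10  9 17 48 54 59 52  7 11 13 -3  0  0]
 [-2  0  6 14 11 12 10 52 48 51 55 10 11 13 -3  0  1]
 [ 1  0 10 10 14 11 12 37 52 56 57 48  8  7 -1 -2 -2]
 [ 0 -3  7 10 11 11  7 39 52 55 53 52  7 11 10  0  3]
 [-2 -1  2 12 11  9 12 31 53 53 58 53  9  8 12  0 -2]
 [-1 -4  0  7 12  7 10 26 50 53 54 55  8 16  7 -2 -2]
 [-1 -1  1 14  7  8  8 21 50 55 53 54 10  7  9 -1 -3]
 [-1  2  0 13 13  8 13 17 44 56 57 54 16 10 13 -1  1]
 [-2 -3 -2 11  9  8 12 10  9 11 10 13 10 10 11  0  0]
 [ 0  0 -1 10  8  9  6  6 12 13 11  9 14 10 15  8 -5]
 [-2 -2  0  8 12  7 10 13 14  9 11 14 12 11 -2 -5 -2]
 [-3 -1  0  4  9  9  0  2 -1 -1 -4  6  0  0  0  0  0]
 [ 3 -5  0 -3  0  0 -2  2  2 -2 -1  0 -4 -1  4 -2  3]]
```

View pics/c1.png

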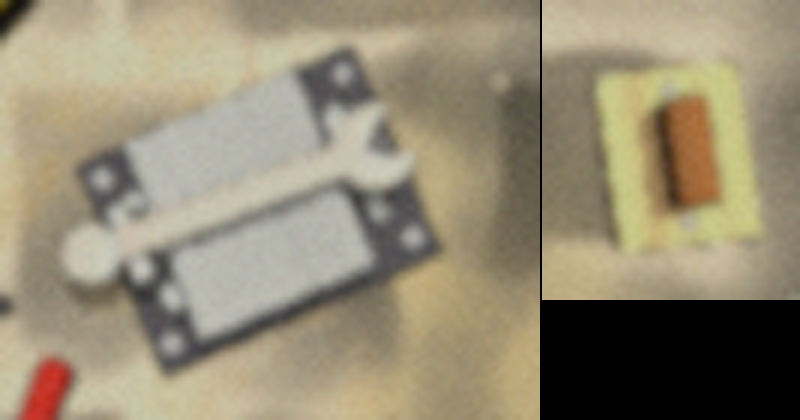

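The crop shows the wrench running across the stage from (90,255) to (385,150). The face halves are visible on both sides of it. In the right inset, the caul's rail is along the plate's long side. Now I'll fit the poses.

```bash
cat >> h.py <<'E'
def avg(n,k=5):
    D=[];
    for _ in range(k):
        p,d=r.capture(n);D.append(d)
    return p,np.median(D,0)
def rect(xy):
    (c,(w,h),a)=cv2.minAreaRect((xy*1000).astype(np.float32)); return np.array(c)/1000,w,h,a
def near(P,c,R): return np.hypot(P[...,0]-c[0],P[...,1]-c[1])<R
def clean(m,k=1):
    n,l,s,_=cv2.connectedComponentsWithStats(m.astype(np.uint8)); return l==1+np.argmax(s[1:,4])
E
python3 - <<'E'
from h import *
np.set_printoptions(precision=4,suppress=True,linewidth=200)
D={}
for n in("top","side"):
    p,d=avg(n); np.savez(f"{n}1.npz",p=p,d=d); P=cloud(n,d); Z=P[...,2]; print("==",n)
    st=near(P,(.455,.19),.14)
    m=clean(st&(Z>.104)&(Z<.12)); Q=P[m]; c=Q.mean(0); _,_,V=np.linalg.svd(Q[:,:2]-c[:2],full_matrices=False)
    e=(Q[:,:2]-c[:2])@V[0]; f=(Q[:,:2]-c[:2])@V[1]
    print("wrench n",len(Q),"axis deg",np.degrees(np.arctan2(V[0,1],V[0,0])),"ext",np.ptp(e),np.ptp(f),"mid",c[:2]+V[0]*(e.max()+e.min())/2,"z",np.median(Q[:,2]),rect(Q[:,:2]))
    # face: iterate plane
    m=near(P,(.455,.19),.09)&(Z>.035)&(Z<.085); Q=P[m]
    for _ in range(8):
        A=np.c_[Q[:,:2],np.ones(len(Q))]; k=np.linalg.lstsq(A,Q[:,2],rcond=None)[0]
        res=P[...,2]-P[...,0]*k[0]-P[...,1]*k[1]-k[2]; mm=m&(abs(res)<.005); Q=P[mm]
    nn=np.array([-k[0],-k[1],1]);nn/=np.linalg.norm(nn); x=np.array([nn[0],nn[1],0]);x/=np.linalg.norm(x)
    tilt=np.degrees(np.arccos(nn[2])); xs=np.cross(np.cross(nn,x),nn); y=np.cross(nn,xs)
    print("face n",len(Q),"std",res[mm].std(),"tilt",tilt,"slope yaw",np.degrees(np.arctan2(nn[1],nn[0])),"normal",nn)
    uv=np.c_[Q@xs,Q@y]; mk=clean(cv2.morphologyEx(mm.astype(np.uint8),cv2.MORPH_OPEN,np.ones((3,3)))); 
    (c2,w,h,a)=rect(uv); C=c2[0]*xs+c2[1]*y+nn*np.median(Q@nn); print(" rect",w,h,a,"centre",C)
    pu=np.percentile(uv,[.5,99.5],axis=0)*1000; print(" pct ext",pu[1]-pu[0])
    for nm,cc,R in(("caul",(.445,-.187),.09),):
        m=clean(near(P,cc,R)&(Z>.006)&(Z<.075)); Q=P[m]; print(nm,"plate",rect(Q[:,:2]),len(Q),Q[:,:2].mean(0))
        t=clean(near(P,cc,R)&(Z>.048)&(Z<.065)); Q=P[t]; print(" rail top",rect(Q[:,:2]),np.median(Q[:,2]),len(Q),Q.mean(0))
    for nm,cc,R in(("off",(.467,.411),.09),("tape",(.583,.349),.06),("cup",(.64,-.31),.06)):
        m=near(P,cc,R)&(Z>.03)&(Z<.08)
        if m.sum()>20: Q=P[clean(m)];print(nm,rect(Q[:,:2]),np.percentile(Q[:,2],95))
M=np.array(r.get_calibration("top")["view"]);print(-M[:3,:3].T@M[:3,3])
E
```

```text
== top
wrench n 419 axis deg -70.78600346884778 ext 0.18610516724306772 0.042302315455118394 mid [0.4608 0.2095] z 0.10959492944531898 (array([0.4585, 0.2088]), 42.15180206298828, 185.41415405273438, 21.855998992919922)
face n 928 std 0.0012656103638165645 tilt 12.769558241393366 slope yaw 21.88986527254246 normal [0.2051 0.0824 0.9753]
 rect 117.89234161376953 149.94015502929688 0.4313699007034302 centre [0.4443 0.1974 0.0646]
 pct ext [116.5642 102.732 ]
caul plate (array([ 0.4508, -0.1907]), 99.85983276367188, 80.78425598144531, 5.812782287597656) 720 [ 0.4497 -0.1882]
 rail top (array([ 0.451 , -0.1904]), 59.43537521362305, 23.84222412109375, 5.7649407386779785) 0.05480202963370354 141 [ 0.4508 -0.1898  0.0546]
off (array([0.47  , 0.4173]), 62.06135177612305, 110.0618896484375, 8.031291961669922) 0.039430513963511375
tape (array([0.5893, 0.354 ]), 38.353759765625, 71.10799407958984, 51.385494232177734) 0.06614300850989127
cup (array([ 0.6254, -0.2944]), 66.86845397949219, 66.85282135009766, 16.31132698059082) 0.056030831555029185
== side
wrench n 304 axis deg -70.51644303520247 e
[... 322 characters left out ...]
30371094 2.4113314151763916 centre [0.4466 0.1923 0.0649]
 pct ext [118.926  134.8976]
caul plate (array([ 0.4502, -0.1916]), 100.43266296386719, 80.44791412353516, 5.862718105316162) 1305 [ 0.4463 -0.2027]
 rail top (array([ 0.4501, -0.192 ]), 59.1387825012207, 23.561431884765625, 6.964376449584961) 0.05549978337262308 258 [ 0.4493 -0.1942  0.0548]
off (array([0.4691, 0.4158]), 61.298526763916016, 111.26487731933594, 8.958121299743652) 0.03921752571858446
tape (array([0.5887, 0.3513]), 37.72330856323242, 71.39971160888672, 53.978328704833984) 0.06620303583983365
cup (array([ 0.6284, -0.2877]), 84.1982650756836, 67.39351654052734, 67.74996185302734) 0.06981964490555527
[0.361  0.0596 1.2549]
```

```bash
cat >> h.py <<'E'
from scipy.spatial.transform import Rotation as Ro
def go(pos,R,s=None):
    s=s or r.get_state(); R0=Ro.from_euler("xyz",s["eef_rot"],degrees=True)
    R=R if isinstance(R,Ro) else Ro.from_euler("xyz",[180,0,R],degrees=True)
    print("t",round(s["time_s"],2),"shift",np.round(R0.inv().apply(np.array(pos)-s["tcp_pos"])*1000,1),"turn",np.round((R0.inv()*R).as_rotvec(),4),"F",np.round(s["contact_force"],1),"w",round(s["gripper_width"],4),"gf",s["gripper_force"])
E
python3 -c "
from h import *
go([.460,.2075,.2],-70.6)"
```

```text
t 0.6 shift [327.1 290.7   2.3] turn [-0.      0.      0.7905] F [0.9 0.6 0.2] w 0.0879 gf 0.0
```

Emit:
{"name": "carry_out", "arguments": {"deltas": [[0.6, [327, 291, 0], [0, 0, 0.79]], [0.6, [327, 291, 0], [0, 0, 0.79]], [0.6, [327, 291, 0], [0, 0, 0.79]], [0.6, [327, 291, 0], [0, 0, 0.79]], [0.6, [327, 291, 0], [0, 0, 0.79]], [0.6, [327, 291, 0], [0, 0, 0.79]], [0.6, [327, 291, 0], [0, 0, 0.79]], [0.6, [327, 291, 0], [0, 0, 0.79]], [0.6, [327, 291, 0], [0, 0, 0.79]], [0.6, [327, 291, 0], [0, 0, 0.79]], [0.6, [327, 291, 0], [0, 0, 0.79]], [0.6, [327, 291, 0], [0, 0, 0.79]]]}}

```text
time_s: 1.8
tcp_pos: [0.4598, 0.2078, 0.2024]
eef_rot: [-180.0, 0.0, -70.6]
contact_force: [0.3, 0.4, 0.4]
gripper_width: 0.0524
gripper_force: 0.0
```

```bash
python3 -c "
from h import *
go([.460,.2075,.0965],-70.6); print(r.get_state()['joints'])"
```

```text
t 1.8 shift [  0.4  -0.  105.9] turn [-0.0004  0.0003  0.0005] F [0.3 0.4 0.4] w 0.0524 gf 0.0
[ 4.66630363e+01  4.32838421e+00 -2.03967451e+01 -3.42450987e-03
 -6.52450243e+01 -2.72310164e+01]
```

Emit:
{"name": "carry_out", "arguments": {"deltas": [[0.6, [0, 0, 35], [0, 0, 0]], [0.6, [0, 0, 65], [0, 0, 0]], [0.6, [0, 0, 90], [0, 0, 0]], [0.6, [0, 0, 100], [0, 0, 0]], [0.6, [0, 0, 106], [0, 0, 0]], [0.6, [0, 0, 106], [0, 0, 0]], [0.0, [0, 0, 106], [0, 0, 0]], [0.0, [0, 0, 106], [0, 0, 0]], [0.0, [0, 0, 106], [0, 0, 0]], [0.0, [0, 0, 106], [0, 0, 0]], [0.0, [0, 0, 106], [0, 0, 0]], [0.0, [0, 0, 106], [0, 0, 0]]], "squeeze": 40}}

```text
time_s: 3.0
tcp_pos: [0.4598, 0.2073, 0.0964]
eef_rot: [-180.0, 0.0, -70.6]
contact_force: [0.3, -0.1, 0.4]
gripper_width: 0.0104
gripper_force: 0.0
```

Run:
```python
from h import *
s=r.get_state();print(s["gripper_width"],s["gripper_force"],s["tcp_pos"])
p,d=r.capture("side");P=cloud("side",d)
u,v=map(int,pix("side",[.46,.207,.1]));print(u,v)
cv2.imwrite("pics/s2.png",cv2.resize(p[v-60:v+40,u-60:u+60,::-1],None,fx=6,fy=6,interpolation=cv2.INTER_CUBIC))
print(r.get_state()["gripper_width"])
```

```text
0.010430091294118546 0.0 [0.45982567 0.20729123 0.09640104]
214 162
0.006221611078777232
```

View pics/s2.png

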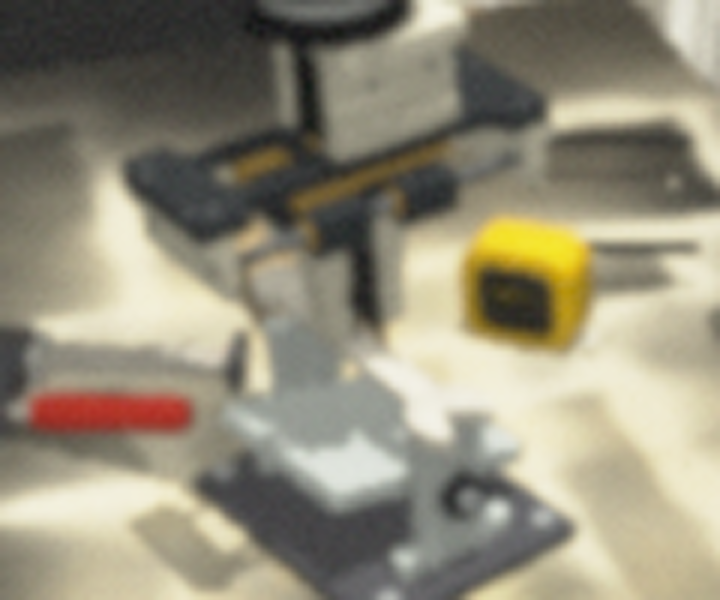

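The side crop shows the fingers at about (360,290) closing just above the wrench at (400,370), which is not gripped. I'll check the fingertip height with depth.

Run:
```python
from h import *
p,d=r.capture("side");P=cloud("side",d)
u,v=map(int,pix("side",[.46,.207,.1]))
print("width",r.get_state()["gripper_width"])
np.set_printoptions(linewidth=220)
W=P[v-14:v+6,u-12:u+10]
print((W[...,2]*1000).astype(int));
Rz=np.array([.46,.207]);dd=np.array([np.cos(np.radians(20)),np.sin(np.radians(20))])
print(((W[...,:2]-Rz)@dd*1000).astype(int))
```

```text
width 0.003113286064725135
[[112 111 111 157 157 163 162 162 160 158 157 157 151 151 152 151 150 147 148   0   2   1]
 [110 110 110 151 153 158 160 159 156 156 154 152 146 149 149 144 149 146 145   0   0   0]
 [110 111 111 110 149 152 156 155 153 153 152 149 143 145 144 141 145 142 141  -1   2   2]
 [108 110 109 111 144 149 153 150 152 149 145 147 138 140 142 139 141 138 138   2   0  -1]
 [109 109 108 108 138 143 145 150 148 147 139 142 132 137 139 138 138 134 133  -1  -1   1]
 [106 110 110 109 135 136 141 145 144 143 143 140 131 132 136 136 134 134 130   1  -3   0]
 [103 106 110 109 130 133 138 140 140 139 139 136 125 129 131 133 129 128 127   2   2   1]
 [100  98 107 107 129 130 134 137 138 137 134 131 124 127 129 129 129 124 123   0   0   0]
 [ 98  95  94 106 107 128 130 132 135 133 132 129 127 124 125  18 123   0   0   0   0   1]
 [ 93  91  88  90 102 105 126 130 129 130 128 126 125  13 122  11  11   1   0   0   0   1]
 [ 90  91  88  86  85 100 106 125 127 125 127 121 120 108 109   5   8   0   0   0   1   1]
 [ 84  87  86  82  81  78  77 103 125 109 111 109 108 109 109 110   2   
[... 2308 characters left out ...]
    9  100  104  109]
 [  -9   -6   -4    0    3    8   11   14   17   70   74   -7 -473   -5   -3   -1    0    4    6    7   98  103]
 [ -10   -7   -4    0    2    5   10   14   16   66 -473   71   -5   -7   -8   -3    0    1    2    4    7   99]
 [ -12   -7   -3    0    4    6   10   14   18   21   64   66   71   -8   -7   -6   -5   -1    0    1    6    6]
 [ -11   -8   -6    0    1    5   10   12   14   17   19   22   25   27   -7   -7   -5   -4   -3   -1    0    4]
 [ -13   -8   -5   -3   -1    0    3    6   10   11   16   18   23   25   28   29   -5   -8   -6   -4   -2    0]
 [ -18  -14  -12   -9   -6   -3    0    3    5    9   11   13   15   19   23   26   29   -8   -7   -5   -4   -3]]
```

Run:
```python
from h import *
np.set_printoptions(linewidth=200)
p,d=avg("side",3);P=cloud("side",d)
u,v=map(int,pix("side",[.46,.207,.1]));s=r.get_state();print(u,v,"width",s["gripper_width"],s["tcp_pos"],s["gripper_force"])
dd=np.array([np.cos(np.radians(20)),np.sin(np.radians(20))]);ee=np.array([-dd[1],dd[0]])
Q=P[v-60:v+8,u-40:u+40].reshape(-1,3);o=Q[:,:2]-[.46,.207];a=o@dd;b=o@ee
k=(abs(a)<.11)&(abs(b)<.06)&(Q[:,2]>.112)
for z in np.arange(.112,.26,.006):
    m=k&(abs(Q[:,2]-z)<.003)
    if m.sum(): print(round(z,3),m.sum(),"a",(np.percentile(a[m],[3,97])*1000).astype(int),"b",(np.percentile(b[m],[3,97])*1000).astype(int))
```

```text
214 162 width 0.0004404951279789448 [0.4598029  0.207274   0.09624135] 0.0
0.118 1 a [1 1] b [-4 -4]
0.124 14 a [-17  11] b [-10   5]
0.13 23 a [-18  12] b [-12   3]
0.136 24 a [-18  13] b [-11   5]
0.142 23 a [-18  10] b [-11   2]
0.148 22 a [-19  13] b [-11   7]
0.154 24 a [-21  14] b [-11   5]
0.16 30 a [-21  18] b [-11   2]
0.166 27 a [-22  18] b [-11   6]
0.172 18 a [-24  17] b [-12   0]
0.178 4 a [-29  15] b [-11   8]
0.184 5 a [-35 -31] b [-12  14]
0.19 69 a [-89  82] b [-38  31]
0.196 102 a [-90  80] b [-39  16]
0.202 164 a [-89  80] b [-39  26]
0.208 144 a [-89  81] b [-39  18]
0.214 117 a [-95  84] b [-39  23]
0.22 129 a [-97  83] b [-39  21]
0.226 287 a [-97  90] b [-38  30]
0.232 282 a [-95  90] b [-34  30]
0.238 61 a [-18  44] b [-26  18]
0.244 58 a [-18  45] b [-26  19]
0.25 59 a [-18  45] b [-26  18]
0.256 65 a [-18  45] b [-24  17]
```

The gripper body shows at z≈0.187 where 0.162 was expected, and the tips are at about 0.121. The true tool therefore sits about 25 mm higher than the reported TCP. I'll open, go down another 24 mm, and close.

Emit:
{"name": "carry_out", "arguments": {"deltas": [[0.6, [0, -2, 0], [0, 0, 0]], [0.6, [0, -2, 0], [0, 0, 0]], [0.6, [0, -2, 0], [0, 0, 0]], [0.6, [0, -2, 0], [0, 0, 0]], [0.6, [0, -2, 0], [0, 0, 0]], [0.6, [0, -2, 0], [0, 0, 0]], [0.6, [0, -2, 0], [0, 0, 0]], [0.6, [0, -2, 6], [0, 0, 0]], [0.6, [0, -2, 12], [0, 0, 0]], [0.6, [0, -2, 18], [0, 0, 0]], [0.6, [0, -2, 24], [0, 0, 0]], [0.6, [0, -2, 24], [0, 0, 0]]]}}

```text
time_s: 4.45
tcp_pos: [0.4611, 0.2074, 0.0711]
eef_rot: [179.9, -0.0, -70.6]
contact_force: [0.3, 0.2, 1.0]
gripper_width: 0.0527
gripper_force: 0.0
```

Emit:
{"name": "carry_out", "arguments": {"deltas": [[0.0, [0, 0, 0], [0, 0, 0]], [0.0, [0, 0, 0], [0, 0, 0]], [0.0, [0, 0, 0], [0, 0, 0]], [0.0, [0, 0, 0], [0, 0, 0]], [0.0, [0, 0, 0], [0, 0, 0]], [0.0, [0, 0, 0], [0, 0, 0]], [0.0, [0, 0, 0], [0, 0, 0]], [0.0, [0, 0, 0], [0, 0, 0]]], "squeeze": 40}}

```text
time_s: 5.25
tcp_pos: [0.4618, 0.208, 0.0724]
eef_rot: [-180.0, 0.0, -70.6]
contact_force: [0.7, 0.4, 1.3]
gripper_width: 0.0174
gripper_force: 40.0
```

Emit:
{"name": "carry_out", "arguments": {"deltas": [[0.0, [0, 0, -15], [0, 0, 0]], [0.0, [0, 0, -40], [0, 0, 0]], [0.0, [0, 0, -70], [0, 0, 0]], [0.0, [0, 0, -95], [0, 0, 0]], [0.0, [0, 0, -105], [0, 0, 0]], [0.0, [0, 0, -105], [0, 0, 0]], [0.0, [0, 0, -105], [0, 0, 0]]]}}

```text
time_s: 5.95
tcp_pos: [0.4609, 0.2075, 0.1759]
eef_rot: [179.9, -0.0, -70.6]
contact_force: [-0.4, -0.4, -2.0]
gripper_width: 0.0177
gripper_force: 40.0
```

Run:
```python
from h import *
go([.470,-.335,.175],0)
for n in("top","side"):
    p,d=avg(n); np.savez(f"{n}2.npz",p=p,d=d);P=cloud(n,d)
    a=cv2.resize(p[130:230,150:270] if n=="side" else p[160:260,160:280],(480,400),interpolation=cv2.INTER_CUBIC); 
    Q=P[near(P,(.455,.19),.13)&(P[...,2]>.18)&(P[...,2]<.24)];
    if n=="side":cv2.imwrite("pics/s3.png",a[...,::-1])
    m=near(P,(.455,.19),.09)&(P[...,2]>.035)&(P[...,2]<.085);Q=P[m];print(n,len(Q))
```

```text
t 5.95 shift [514.7 171.6   1.3] turn [ 1.6000e-03  1.0000e-03 -1.2322e+00] F [-0.4 -0.4 -2. ] w 0.0177 gf 39.99316871166229
top 386
side 846
```

View pics/s3.png

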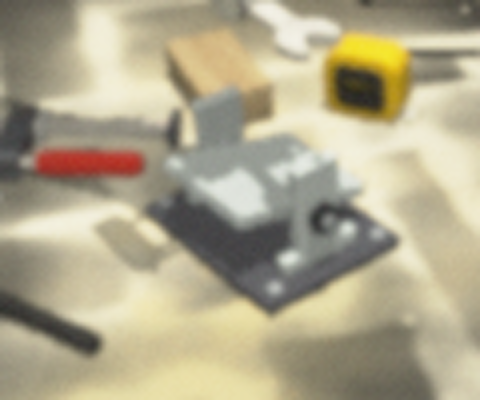

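The wrench is held clear at top centre, (290,25) in the crop, and the stage is undisturbed. I'll carry it across.

Emit:
{"name": "carry_out", "arguments": {"deltas": [[0, [30, 10, 0], [0, 0, -0.08]], [0, [70, 23, 0], [0, 0, -0.18]], [0, [115, 38, 0], [0, 0, -0.28]], [0, [160, 53, 0], [0, 0, -0.38]], [0, [205, 68, 0], [0, 0, -0.49]], [0, [250, 83, 0], [0, 0, -0.6]], [0, [295, 98, 0], [0, 0, -0.71]], [0, [340, 113, 0], [0, 0, -0.82]], [0, [385, 128, 0], [0, 0, -0.93]], [0, [430, 143, 0], [0, 0, -1.04]], [0, [470, 157, 0], [0, 0, -1.13]], [0, [500, 167, 0], [0, 0, -1.2]]]}}

```text
time_s: 7.65
tcp_pos: [0.47, -0.3217, 0.1771]
eef_rot: [180.0, 0.0, -1.7]
contact_force: [0.6, 0.6, -2.1]
gripper_width: 0.0171
gripper_force: 40.0
```

Run:
```python
from h import *
go([.470,-.335,-.018],0)
np.set_printoptions(precision=4,suppress=True)
for n in("top","side"):
    p,d=avg(n); np.savez(f"{n}3.npz",p=p,d=d);P=cloud(n,d);Z=P[...,2]
    for k in(0,1):
        m=near(P,(.455,.19),.09)&(Z>.035)&(Z<.088); Q=P[m]
        for _ in range(10):
            A=np.c_[Q[:,:2],np.ones(len(Q))]; kk=np.linalg.lstsq(A,Q[:,2],rcond=None)[0]
            res=Z-P[...,0]*kk[0]-P[...,1]*kk[1]-kk[2]; mm=m&(abs(res)<.004); Q=P[mm]
    nn=np.array([-kk[0],-kk[1],1]);nn/=np.linalg.norm(nn)
    mm=clean(cv2.morphologyEx(mm.astype(np.uint8),cv2.MORPH_OPEN,np.ones((2,2),np.uint8)));Q=P[mm]
    print(n,"tilt",np.degrees(np.arccos(nn[2])),"yaw",np.degrees(np.arctan2(nn[1],nn[0])),len(Q),res[mm].std())
    yaw=np.radians(20.); 
    for yd in(19,20,21,22):
        y=np.radians(yd);x=np.array([np.cos(y),np.sin(y),0]);yy=np.array([-np.sin(y),np.cos(y),0])
        a=Q@x;b=Q@yy;print(yd,"a",np.percentile(a,[1,99]),np.percentile(b,[1,99]))
    rc=rect(Q[:,:2]);print("rect",rc, "z@c",rc[0]@kk[:2]+kk[2])
    f=clean(near(P,(.455,.19),.14)&(Z>.006)&(Z<.115));Q=P[f];print("whole",rect(Q[:,:2]))
    f=near(P,(.455,.19),.1)&(Z>.093)&(Z<.108);print("cheek tops",rect(P[f][:,:2]),P[f].mean(0))
```

```text
t 7.65 shift [  0.4  13.3 195.1] turn [ 0.0002  0.0002 -0.0295] F [ 0.6  0.6 -2.1] w 0.0171 gf 39.99392867088318
top tilt 12.75126524505379 yaw 22.72503935782425 1106 0.01079021364852878
19 a [0.4466 0.5602] [-0.0044  0.0946]
20 a [0.4479 0.5606] [-0.0128  0.0856]
21 a [0.4487 0.5612] [-0.0211  0.0765]
22 a [0.4493 0.5613] [-0.0296  0.0678]
rect (array([0.4619, 0.207 ]), 114.65715789794922, 108.71707153320312, 22.770322799682617) z@c 0.06003682226150531
whole (array([0.4646, 0.2095]), 130.09701538085938, 169.6380157470703, 22.53663444519043)
cheek tops (array([0.4646, 0.2093]), 41.09260559082031, 133.4118194580078, 22.75001335144043) [0.4638 0.2089 0.0985]
side tilt 12.6223087557781 yaw 20.78897751082326 491 0.00667292704611715
19 a [0.4471 0.5582] [-0.0139  0.1017]
20 a [0.4481 0.5595] [-0.0227  0.0933]
21 a [0.4488 0.5606] [-0.0315  0.0846]
22 a [0.4491 0.5616] [-0.04    0.0757]
rect (array([0.4629, 0.2058]), 115.32843780517578, 118.12503051757812, 21.443696975708008) z@c 0.060430849571113485
whole (array([0.4641, 0.2079]), 130.01303100585938, 170.0011444091797, 22.919506072998047)
cheek tops (array([0.4636, 0.2084]), 41.84620666503906, 133.40237426757812, 22.730186462402344) [0.4647 0.2022 0.098 ]
```

The stage fits as centre (0.464, 0.2085), yaw 22.7° and tilt 12.7°, consistent with the 130×170 mm foot plate. I'll lower the wrench.

Emit:
{"name": "carry_out", "arguments": {"deltas": [[0, [0, 13, 20], [0, 0, -0.03]], [0, [0, 13, 55], [0, 0, -0.03]], [0, [0, 13, 95], [0, 0, -0.03]], [0, [0, 13, 130], [0, 0, -0.03]], [0, [0, 13, 160], [0, 0, -0.03]], [0, [0, 13, 180], [0, 0, -0.03]], [0, [0, 13, 188], [0, 0, -0.03]], [0, [0, 13, 190], [0, 0, -0.03]], [0, [0, 13, 190], [0, 0, -0.03]]]}}

```text
time_s: 9.05
tcp_pos: [0.4708, -0.3322, -0.012]
eef_rot: [180.0, -0.1, -0.1]
contact_force: [0.6, -0.8, -1.5]
gripper_width: 0.0173
gripper_force: 40.0
```

Run:
```python
from h import *
go([.470,-.335,-.024],0)
np.set_printoptions(precision=4,suppress=True)
for n in("top","side"):
    p,d=avg(n);P=cloud(n,d);Z=P[...,2];o=P-[.47,-.335,0]
    m=(abs(o[...,0])>.045)&(abs(o[...,0])<.11)&(abs(o[...,1])<.03)&(Z>.012)&(Z<.05);Q=P[m]
    print(n,len(Q)); 
    if len(Q)>10: print(np.polyfit(Q[:,0]-.47,Q[:,2],1),rect(Q[:,:2]))
    m=(abs(o[...,0])<.05)&(abs(o[...,1])<.1)&(Z>.03)&(Z<.1);Q=P[m];print(np.histogram(Q[:,2],np.arange(.03,.1,.006)))
```

```text
t 9.05 shift [-0.8  2.8 12. ] turn [ 0.0005 -0.001  -0.0012] F [ 0.6 -0.8 -1.5] w 0.0173 gf 39.993252754211426
top 0
(array([3, 5, 5, 4, 0, 2, 2, 2, 3, 5, 9]), array([0.03 , 0.036, 0.042, 0.048, 0.054, 0.06 , 0.066, 0.072, 0.078,
       0.084, 0.09 , 0.096]))
side 483
[0.0055 0.0254] (array([ 0.4687, -0.3293]), 42.59182357788086, 185.7355194091797, 87.69910430908203)
(array([  0,   1,   4,   6,   2,   2,   2,  14,  88, 131, 199]), array([0.03 , 0.036, 0.042, 0.048, 0.054, 0.06 , 0.066, 0.072, 0.078,
       0.084, 0.09 , 0.096]))
```

Emit:
{"name": "carry_out", "arguments": {"deltas": [[0, [0, 0, 5], [0, 0, 0]], [0, [0, 0, 9], [0, 0, 0]], [0, [0, 0, 11], [0, 0, 0]], [0, [0, 0, 11], [0, 0, 0]], [0.4, [0, 0, 11], [0, 0, 0]], [0.4, [0, 0, 11], [0, 0, 0]], [0.4, [0, 0, 11], [0, 0, 0]], [0.4, [0, 0, 11], [0, 0, 0]], [0.4, [0, 0, 11], [0, 0, 0]], [0.4, [0, 0, 11], [0, 0, 0]]]}}

```text
time_s: 10.55
tcp_pos: [0.4701, -0.3322, -0.0237]
eef_rot: [180.0, -0.0, -0.1]
contact_force: [-0.0, -0.9, 0.4]
gripper_width: 0.0349
gripper_force: 0.0
```

Emit:
{"name": "carry_out", "arguments": {"deltas": [[0.4, [0, 0, -5], [0, 0, 0]], [0.4, [0, 0, -20], [0, 0, 0]], [0.4, [0, 0, -50], [0, 0, 0]], [0.7, [0, 0, -90], [0, 0, 0]], [0.7, [0, 0, -130], [0, 0, 0]], [0.7, [0, 0, -150], [0, 0, 0]], [0.7, [0, 0, -150], [0, 0, 0]]]}}

```text
time_s: 11.25
tcp_pos: [0.4721, -0.3331, 0.1306]
eef_rot: [179.8, -0.4, -0.1]
contact_force: [0.5, -0.4, 0.4]
gripper_width: 0.059
gripper_force: 0.0
```

Run:
```python
from h import *
go([.4505,-.191,.127],6.0)
np.set_printoptions(precision=4,suppress=True)
for n in("top","side"):
    p,d=avg(n);P=cloud(n,d);Z=P[...,2];o=P-[.47,-.335,0]
    m=(abs(o[...,0])<.11)&(abs(o[...,1])<.04)&(Z>.006)&(Z<.05);Q=P[m]
    if len(Q)>10: print(n,np.polyfit(Q[:,0]-.47,Q[:,2],1),rect(Q[:,:2]))
    cc=(.4505,-.191);m=clean(near(P,cc,.1)&(Z>.006)&(Z<.075)); Q=P[m]; print("plate",rect(Q[:,:2]))
    # gripper position
    f=near(P,(.47,-.335),.12)&(Z>.1)
    G=P[f];z0=np.sort(G[:,2]);print("tool lowest",z0[:30:6])
    for z in(.165,.175,.19,.23,.24):
        k=abs(G[:,2]-z)<.006
        if k.sum()>3: print(z,k.sum(),np.percentile(G[k],[3,97],axis=0)[:,:2].ravel())
```

```text
t 11.25 shift [ -21.8 -142.     3.1] turn [ 0.003  -0.0064 -0.106 ] F [ 0.5 -0.4  0.4] w 0.059 gf 0.0
plate (array([ 0.4552, -0.1518]), 28.071731567382812, 95.43867492675781, 77.73528289794922)
tool lowest [0.1002 0.1071 0.1156 0.1163 0.1172]
0.23 9 [ 0.4325 -0.4019  0.4416 -0.3409]
0.24 6 [ 0.4317 -0.3954  0.4416 -0.3411]
side [0.0002 0.01  ] (array([ 0.468 , -0.3357]), 185.38262939453125, 42.87955856323242, 2.846790075302124)
plate (array([ 0.4503, -0.1909]), 100.07007598876953, 81.6719741821289, 6.061670303344727)
tool lowest [0.1007 0.1068 0.1131 0.1162 0.1166]
0.165 13 [ 0.458  -0.3017  0.4722 -0.286 ]
0.175 11 [ 0.4637 -0.3017  0.4691 -0.3005]
0.19 19 [ 0.4577 -0.3016  0.4632 -0.2839]
0.23 411 [ 0.4303 -0.4206  0.4935 -0.251 ]
0.24 686 [ 0.4302 -0.4265  0.5045 -0.2683]
```

The wrench now lies flat at (0.468, -0.336) with its top at z = 0.010. Next is the plate.

Emit:
{"name": "carry_out", "arguments": {"deltas": [[0.7, [-8, -50, 0], [0, 0, -0.04]], [0.7, [-15, -95, 0], [0, 0, -0.08]], [0.7, [-21, -130, 0], [0, 0, -0.105]], [0.7, [-21, -142, 0], [0, 0, -0.105]], [0.7, [-21, -142, 20], [0, 0, -0.105]], [0.7, [-21, -142, 60], [0, 0, -0.105]], [0.7, [-21, -142, 95], [0, 0, -0.105]], [0.7, [-21, -142, 100], [0, 0, -0.105]], [0.7, [-21, -142, 100], [0, 0, -0.105]]]}}

```text
time_s: 12.65
tcp_pos: [0.4489, -0.1904, 0.0258]
eef_rot: [180.0, 0.2, 5.9]
contact_force: [0.2, -0.8, 0.7]
gripper_width: 0.0611
gripper_force: 0.0
```

Run:
```python
from h import *
p,d=avg("side",3);P=cloud("side",d);Z=P[...,2]
go([.4505,-.191,-.007],6.0)
c=np.radians(6);x=np.array([np.cos(c),np.sin(c)]);y=np.array([-x[1],x[0]])
o=P[...,:2]-[.4505,-.191];a=o@x;b=o@y
for z in np.arange(.05,.14,.01):
    m=(abs(a)<.05)&(abs(b)<.1)&(abs(Z-z)<.005)
    if m.sum()>2: print(round(z,3),m.sum(),"a",(np.percentile(a[m],[3,97])*1000).round(),"b",(np.percentile(b[m],[3,50,97])*1000).round())
```

```text
t 12.8 shift [-0.4  0.6 34.8] turn [ 0.0006 -0.0025 -0.0014] F [ 0.3 -0.5  0.5] w 0.0613 gf 0.0
0.05 35 a [-30. -12.] b [-13. -11.   4.]
0.06 43 a [-28.   3.] b [-36.   1.  43.]
0.07 7 a [-11.  -0.] b [31. 32. 35.]
0.08 7 a [-8. -3.] b [29. 31. 33.]
0.09 7 a [-12.  -7.] b [30. 32. 35.]
0.1 13 a [-13. -10.] b [32. 37. 47.]
0.12 112 a [-40.  34.] b [-88. -87.  81.]
0.13 255 a [-40.  30.] b [-88. -22.  81.]
```

Emit:
{"name": "carry_out", "arguments": {"deltas": [[0.7, [0, 0, 12], [0, 0, 0]], [0.7, [0, 0, 24], [0, 0, 0]], [0.7, [0, 0, 32], [0, 0, 0]], [0.7, [0, 0, 33], [0, 0, 0]], [0.7, [0, 0, 33], [0, 0, 0]], [0, [0, 0, 33], [0, 0, 0]], [0, [0, 0, 33], [0, 0, 0]], [0, [0, 0, 33], [0, 0, 0]], [0, [0, 0, 33], [0, 0, 0]], [0, [0, 0, 33], [0, 0, 0]], [0, [0, 0, 33], [0, 0, 0]], [0, [0, 0, 33], [0, 0, 0]]], "squeeze": 50}}

```text
time_s: 14.0
tcp_pos: [0.4494, -0.1901, -0.0066]
eef_rot: [180.0, -0.0, 5.9]
contact_force: [0.0, -0.8, 1.7]
gripper_width: 0.0238
gripper_force: 50.0
```

Run:
```python
from h import *
go([.4505,-.191,.17],6.0)
np.set_printoptions(precision=4,suppress=True)
p,d=avg("side",4);P=cloud("side",d);Z=P[...,2]
m=clean(near(P,(.4505,-.191),.1)&(Z>.006)&(Z<.018)); print(rect(P[m][:,:2]),r.get_state()["tcp_pos"],r.get_state()["eef_rot"])
```

```text
t 14.0 shift [   1.     1.  -176.6] turn [ 0.0001 -0.0001 -0.0014] F [ 0.  -0.8  1.7] w 0.0238 gf 50.00028848648071
(array([ 0.4196, -0.1937]), 38.528236389160156, 79.96250915527344, 6.284526824951172) [ 0.4493 -0.1901 -0.0067] [179.9956  -0.0015   5.916 ]
```

The plate is gripped (24 mm wide). I'll lift it and compute the hover pose.

Emit:
{"name": "carry_out", "arguments": {"deltas": [[0, [0, 0, -10], [0, 0, 0]], [0, [0, 0, -35], [0, 0, 0]], [0, [0, 0, -75], [0, 0, 0]], [0, [0, 0, -115], [0, 0, 0]], [0, [0, 0, -150], [0, 0, 0]], [0, [0, 0, -170], [0, 0, 0]], [0, [0, 0, -175], [0, 0, 0]], [0, [0, 0, -175], [0, 0, 0]]]}}

```text
time_s: 15.0
tcp_pos: [0.4491, -0.1898, 0.1685]
eef_rot: [-180.0, -0.1, 5.9]
contact_force: [0.1, -0.1, -4.2]
gripper_width: 0.024
gripper_force: 50.0
```

```bash
cat >> h.py <<'E'
C=np.array([.464,.2085,.060]); RT=Ro.from_euler("xyz",[180,12.7,22.7],degrees=True); N=-RT.apply([0,0,1])
OFF=np.array([.001,.001,-.0067])
def tgt(h,off=OFF): return C+N*h-RT.apply(off)
E
python3 -c "
from h import *
go(tgt(.11),RT);print(tgt(.11),r.get_state()['joints'])"
```

```text
t 15.0 shift [  76.3 -401.9    7.8] turn [-0.0328 -0.2211 -0.2919] F [ 0.1 -0.1 -4.2] w 0.024 gf 49.99922454357147
[0.48366507 0.21781004 0.16099256] [ 2.23465008e-01  4.22163081e+00 -2.52131127e+01 -3.45450891e-02
 -6.05125147e+01  9.56955208e+01]
```

Emit:
{"name": "carry_out", "arguments": {"deltas": [[0, [5, -25, 0], [0, 0, 0]], [0, [13, -65, 0], [0, 0, -0.04]], [0, [21, -110, 0], [0, -0.02, -0.08]], [0, [29, -155, 0], [-0.005, -0.04, -0.12]], [0, [38, -200, 2], [-0.01, -0.07, -0.16]], [0, [46, -245, 4], [-0.015, -0.1, -0.2]], [0, [55, -290, 6], [-0.02, -0.14, -0.24]], [0, [63, -330, 8], [-0.026, -0.18, -0.27]], [0, [70, -370, 8], [-0.03, -0.21, -0.292]], [0, [75, -395, 8], [-0.033, -0.221, -0.292]], [0, [76, -402, 8], [-0.033, -0.221, -0.292]], [0, [76, -402, 8], [-0.033, -0.221, -0.292]]]}}

```text
time_s: 16.2
tcp_pos: [0.4826, 0.218, 0.158]
eef_rot: [179.9, 13.0, 22.8]
contact_force: [0.0, -0.6, -2.4]
gripper_width: 0.0234
gripper_force: 50.0
```

Run:
```python
from h import *
np.set_printoptions(precision=4,suppress=True)
p,d=avg("side",6);np.savez("side4.npz",p=p,d=d);P=cloud("side",d)
go(tgt(.11),RT);s=r.get_state();print(s["tcp_pos"],s["eef_rot"],s["joints"])
Rc=RT*Ro.from_euler("x",180,degrees=True); L=Rc.inv().apply((P-C).reshape(-1,3)).reshape(P.shape)*1000  # stage frame mm
z=L[...,2]
print("hist z",np.histogram(z[(abs(L[...,0])<80)&(abs(L[...,1])<80)],np.arange(70,200,6)))
m=(abs(L[...,0])<80)&(abs(L[...,1])<80)&(z>100)&(z<140)
q=clean(m);Q=L[q];print(len(Q),rect(Q[:,:2]/1000),np.percentile(Q,[1,99],axis=0))
u,v=map(int,pix("side",tgt(.1)));cv2.imwrite("pics/s4.png",cv2.resize(p[v-60:v+60,u-70:u+70,::-1],None,fx=5,fy=5,interpolation=cv2.INTER_CUBIC))
```

```text
t 16.5 shift [ 0.6 -1.  -0.7] turn [ 0.0001  0.0008 -0.0009] F [-0.2  0.9 -2. ] w 0.0238 gf 49.999451637268066
[0.4834 0.2166 0.1605] [179.9833  12.7446  22.647 ] [ 41.9508  17.3866  -9.154   -4.3026 -75.5535  72.2135]
hist z (array([  0,   0,   0,   0,   0,   0,  47,  85, 239,  28,  41,  40,  39,
        37,  38,  73,  37,  32,  23,  12,  10]), array([ 70,  76,  82,  88,  94, 100, 106, 112, 118, 124, 130, 136, 142,
       148, 154, 160, 166, 172, 178, 184, 190, 196]))
467 (array([-0.0023, -0.0015]), 79.49046325683594, 100.1756820678711, 89.28502655029297) [[-51.7507 -40.1827 108.3911]
 [ 46.3452  36.5865 139.3273]]
```

View pics/s4.png

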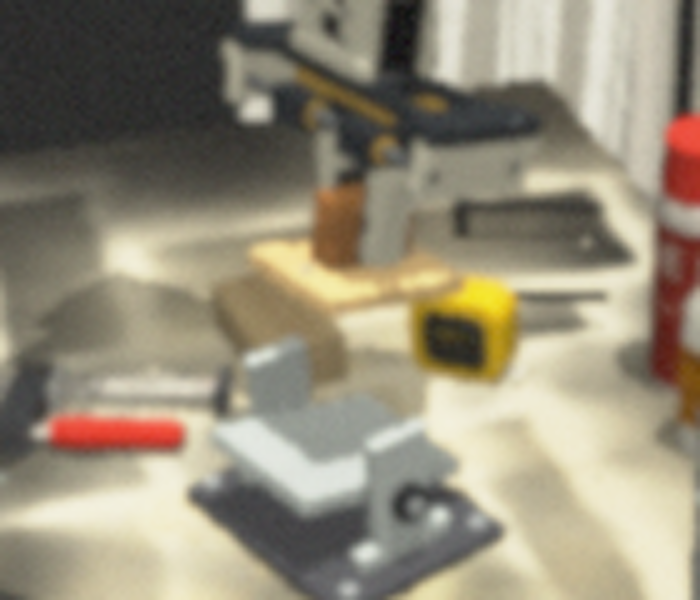

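The plate hovers parallel above the face, in the crop at about (350,270) over the face at (335,445). I'll check the plate-to-face tilt directly with same-camera plane fits.

Run:
```python
from h import *
np.set_printoptions(precision=4,suppress=True)
Rc=RT*Ro.from_euler("x",180,degrees=True)
def fit(L,m):
    for _ in range(8):
        Q=L[m];k=np.linalg.lstsq(np.c_[Q[:,:2],np.ones(len(Q))],Q[:,2],rcond=None)[0]
        res=L[...,2]-L[...,0]*k[0]-L[...,1]*k[1]-k[2]; m=m&(abs(res)<4)
    return np.degrees(k[:2]),k[2],m.sum()
def loc(f,n): 
    P=cloud(n,np.load(f)["d"]);return Rc.inv().apply((P-C).reshape(-1,3)).reshape(P.shape)*1000
L=loc("side4.npz","side");x,y,z=np.moveaxis(L,-1,0)
print("plate top side",fit(L,(abs(x)<50)&(abs(y)<38)&(z>112)&(z<132)&((y<-17)|(abs(x+2)>34))))
print("face now side",fit(L,(abs(x)<56)&(abs(y)<44)&(abs(z)<8)))
for f,n in(("side3.npz","side"),("top3.npz","top")):
    L=loc(f,n);x,y,z=np.moveaxis(L,-1,0);m=(abs(x)<57)&(abs(y)<46)&(abs(z)<8);print(f,fit(L,m))
```

```text
plate top side (array([-0.068,  0.158]), np.float64(119.9791014550028), np.int64(151))
face now side (array([-0.0187,  0.0491]), np.float64(0.16126341846490452), np.int64(371))
side3.npz (array([-0.0448,  0.0225]), np.float64(0.18388941180456925), np.int64(398))
top3.npz (array([-0.0999, -0.0306]), np.float64(-0.4623953188553096), np.int64(954))
```

Emit:
{"name": "carry_out", "arguments": {"deltas": [[0, [2, -1, 15], [0, 0, 0]], [0, [2, -1, 40], [0, 0, 0]], [0, [2, -1, 65], [0, 0, 0]], [0, [2, -1, 85], [0, 0, 0]], [0, [2, -1, 95], [0, 0, 0]], [0, [2, -1, 100], [0, 0, 0]], [0, [2, -1, 103], [0, 0, 0]], [0, [2, -1, 105], [0, 0, 0]], [0, [2, -1, 105], [0, 0, 0]], [0, [2, -1, 105], [0, 0, 0]]]}}

```text
time_s: 17.5
tcp_pos: [0.4639, 0.2106, 0.0579]
eef_rot: [180.0, 12.7, 22.7]
contact_force: [-0.5, -0.4, -2.9]
gripper_width: 0.0238
gripper_force: 50.0
```

Emit:
{"name": "carry_out", "arguments": {"deltas": [[0, [0, 0, 1], [0, 0, 0]], [0, [0, 0, 2], [0, 0, 0]], [0, [0, 0, 3], [0, 0, 0]], [0, [0, 0, 3], [0, 0, 0]], [0, [0, 0, 3], [0, 0, 0]]]}}

```text
time_s: 18.0
tcp_pos: [0.4629, 0.21, 0.0544]
eef_rot: [180.0, 12.8, 22.7]
contact_force: [1.0, 0.2, -2.4]
gripper_width: 0.0237
gripper_force: 50.0
```

Emit:
{"name": "carry_out", "arguments": {"deltas": [[0, [0, 0, 0.5], [0, 0, 0]], [0, [0, 0, 1], [0, 0, 0]], [0, [0, 0, 1.5], [0, 0, 0]], [0, [0, 0, 2], [0, 0, 0]], [0, [0, 0, 2], [0, 0, 0]]]}}

```text
time_s: 18.5
tcp_pos: [0.4629, 0.21, 0.0536]
eef_rot: [180.0, 12.7, 22.7]
contact_force: [-0.8, -0.1, 7.0]
gripper_width: 0.0234
gripper_force: 50.0
```

```bash
cat > chk.py <<'E'
from h import *
np.set_printoptions(precision=4,suppress=True)
Rc=RT*Ro.from_euler("x",180,degrees=True)
p,d=avg("side",6);P=cloud("side",d);L=Rc.inv().apply((P-C).reshape(-1,3)).reshape(P.shape)*1000
x,y,z=np.moveaxis(L,-1,0);m=(abs(x)<60)&(abs(y)<48)&(z>7)&(z<24)&((y<-17)|(abs(x)>36))
for _ in range(6):
    Q=L[m];k=np.linalg.lstsq(np.c_[Q[:,:2],np.ones(len(Q))],Q[:,2],rcond=None)[0]
    res=z-x*k[0]-y*k[1]-k[2];m=m&(abs(res)<4)
b=clean((abs(x)<60)&(abs(y)<48)&(z>7)&(z<62))
print("tilt deg",np.degrees(k[:2]),"top z",k[2],m.sum(),rect(L[b][:,:2]/1000),np.percentile(L[b],[1,99],axis=0)[:,:2])
f=clean((abs(x)<62)&(abs(y)<50)&(abs(z)<5));Q=L[f];print("face",np.percentile(Q,[1,50,99],axis=0)[:,:])
s=r.get_state();print(s["contact_force"],s["moment"],s["tcp_pos"],s["eef_rot"],s["gripper_force"],s["time_s"])
E
python3 chk.py
```

```text
tilt deg [0.4959 0.4177] top z 11.886200726244518 145 (array([0.    , 0.0008]), 80.81737518310547, 99.06001281738281, 89.58606719970703) [[-48.6312 -38.3053]
 [ 46.8304  38.8109]]
face [[-60.6028 -49.7508  -4.8998]
 [-50.8071 -23.2014   0.1077]
 [-14.1871  45.5874   4.6297]]
[-1.662  -0.0714  7.3797] [ 0.0567  0.5947 -0.0388] [0.4629 0.21   0.0536] [179.9773  12.7065  22.7331] 50.002532601356506 18.8
```

Emit:
{"name": "carry_out", "arguments": {"deltas": [[0, [0, 0, 0.5], [0, 0, 0]], [0, [0, 0, 1], [0, 0, 0]], [0, [0, 0, 1], [0, 0, 0]], [0, [0, 0, 1], [0, 0, 0]], [0, [0, 0, 1], [0, 0, 0]]]}}

```text
time_s: 19.3
tcp_pos: [0.4629, 0.21, 0.0535]
eef_rot: [180.0, 12.7, 22.8]
contact_force: [-2.5, 0.2, 14.6]
gripper_width: 0.0239
gripper_force: 50.0
```

```bash
python3 chk.py
```

```text
tilt deg [0.7354 0.4137] top z 12.001210257161025 146 (array([0.001 , 0.0015]), 100.30387115478516, 80.16621398925781, 0.1129947379231453) [[-48.7418 -37.8604]
 [ 45.1328  39.1171]]
face [[-60.1913 -49.3184  -4.6413]
 [-50.1033 -22.855    0.0652]
 [-13.8024  47.597    4.4623]]
[-2.1333 -1.5009 14.5494] [-0.1976  1.7176 -0.2355] [0.4629 0.21   0.0535] [179.9722  12.6743  22.7585] 50.00628590583801 19.6
```

```bash
python3 -c "
from plant import r
print(r.close_job())"
```

```text
the job is handed in; nothing more can be done
None
```

I handed the job in at about 20 s of the 72 s limit, but no verdict came back: the wrench lies flat at (0.468, -0.336) m, and the gripped plate is pressed on the stage face at about 15 N, centred within about 2 mm and flush within about 1°.

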